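Switch off the one key left latched on the bench switch box

TASK

One of the four identical keys on the blue switch box has been left latched in. Find it, by light taps with the fingertips if need be, and press it down until it lets go, so that all four keys finally stand fully up. Do not push in any of the keys that are already up, and leave everything lying around the box where it is.

Things in the scene. Friction and masses are not known exactly. Their poses are not given: they have to be found in the camera images.
- switch_box: blue bench switch box screwed to the table (it does not move), 84 mm deep (x), 180 mm wide (y; 216 mm over its low mounting ears), top face 48 mm above the table. Origin: centre of its underside; x points to its back, y along the row of keys, z up. On its top, along y, four identical ivory keys stand 40 mm apart, each in a black frame 4 mm high
- row_mid (a point): middle of the row of keys, on the box's top face. The keys are push-push keys. A key that is up yields from about 2 N (3 N takes it 4 mm in) and springs back; taken to the bottom (4.3 N, hard stop) and let go, it stays latched. The latched key feels solid until about 3.3 N, then sinks 4 mm to the bottom; let go after reaching the bottom, it comes up by itself
- key_a_top (a point): centre of the top of one of the four ivory keys (22 mm across, 20 mm along the row, moves vertically). The letters stand in no fixed order in the row; any place can be the latched one. Height above the table: 66 mm when the key is up, 61 mm when latched, 57 mm at the bottom of its travel, still 5 mm proud of the black frame
- key_b_top (a point): centre of the top of one of the four ivory keys (22 mm across, 20 mm along the row, moves vertically). The letters stand in no fixed order in the row; any place can be the latched one. Height above the table: 66 mm when the key is up, 61 mm when latched, 57 mm at the bottom of its travel, still 5 mm proud of the black frame
- key_c_top (a point): centre of the top of one of the four ivory keys (22 mm across, 20 mm along the row, moves vertically). The letters stand in no fixed order in the row; any place can be the latched one. Height above the table: 66 mm when the key is up, 61 mm when latched, 57 mm at the bottom of its travel, still 5 mm proud of the black frame
- key_d_top (a point): centre of the top of one of the four ivory keys (22 mm across, 20 mm along the row, moves vertically). The letters stand in no fixed order in the row; any place can be the latched one. Height above the table: 66 mm when the key is up, 61 mm when latched, 57 mm at the bottom of its travel, still 5 mm proud of the black frame
- driver_yellow: screwdriver with a yellow handle, 166 mm long, 23 mm thick, lying in front of the switch box (on the robot's side); loose, only a bystander. Origin: centre of its underside
- punch_block: wooden block with three upright punches, 36x60 mm, 65 mm high, to the right of the box; loose, only a bystander. Origin: centre of its underside
- cork_block: brown cork sanding block, 50x90 mm, 28 mm high, to the right of the box; loose, only a bystander. Origin: centre of its underside
- whetstone: two-layer whetstone, grey on brown, 52x150 mm, 25 mm high, to the left of the box; loose, only a bystander. Origin: centre of its underside
- screw_tin: round white tin, 51 mm across, 42 mm high, to the left of the box; loose, only a bystander. Origin: centre of its underside

How it is judged:
On the way:
1. the latched key is pressed in to the bottom of its travel (its top at least 8 mm below the height of a key that is up) (height (world z) of any of key_a_top, key_b_top, key_c_top, key_d_top below 0.058 m), for 0.02 s.
At the end, for the whole second after the job is handed in: All four keys stand up: each key's top is less than 1.5 mm below its full height of 66 mm (height (world z) of each of key_a_top, key_b_top, key_c_top, key_d_top above 0.0645 m); the robot touches nothing.
It fails at once if a key that was up is pushed in by more than 6 mm while the latched key is still in, or a second key is pushed in that far along with it ((height (world z) of key_a_top below 0.06 m and height (world z) of key_b_top below 0.0618 m) or (height (world z) of key_a_top below 0.06 m and height (world z) of key_c_top below 0.0618 m) or (height (world z) of key_a_top below 0.06 m and height (world z) of key_d_top below 0.0618 m) or (height (world z) of key_b_top below 0.06 m and height (world z) of key_a_top below 0.0618 m) or (height (world z) of key_b_top below 0.06 m and height (world z) of key_c_top below 0.0618 m) or (height (world z) of key_b_top below 0.06 m and height (world z) of key_d_top below 0.0618 m) or (height (world z) of key_c_top below 0.06 m and height (world z) of key_a_top below 0.0618 m) or (height (world z) of key_c_top below 0.06 m and height (world z) of key_b_top below 0.0618 m) or (height (world z) of key_c_top below 0.06 m and height (world z) of key_d_top below 0.0618 m) or (height (world z) of key_d_top below 0.06 m and height (world z) of key_a_top below 0.0618 m) or (height (world z) of key_d_top below 0.06 m and height (world z) of key_b_top below 0.0618 m) or (height (world z) of key_d_top below 0.06 m and height (world z) of key_c_top below 0.0618 m)).
It fails at once if one of the loose things lying around is lifted, carried or shifted by more than 20 mm (distance of any of driver_yellow, punch_block, cork_block, whetstone, screw_tin from where it was at the start of the episode above 0.02 m).
It also fails if it takes over 48 s, if anything falls off the work surface, if the arm or the gripper's body presses on something with over 40 N, if the wrist force passes 120 N, or if a joint passes its speed limit or range.

ROBOT

A 6-joint arm with a two-finger parallel gripper is mounted at the origin on the work surface; the furniture and walls round the work are solid. World frame = base frame: x ahead of the robot, y to its left, z up, the work surface at z = 0. Lengths are in m, angles in rad, forces in N, time in s.
With the tool pointing down it reaches from about 0.25 to 0.725 m from the base axis. Payload 4 kg.
Tool frame: the origin (TCP) lies where the fingers leave the gripper's body, on its centre line; the fingertips stand 73 mm ahead of it and the grasp point (between the pads) lies 54 mm ahead of it (bot.tips_ahead is the z of the fingertips in the tool frame, in m); z points along the fingers, y is the direction in which the jaws open and shut (so a half turn about z gives the same grasp; the last joint's range is limited). The gripper opens to 85 mm and grips with 20 to 120 N. Pads are 22 mm wide; open, the fingers measure 114 mm over their backs; the gripper's body (76 mm by 85 mm) begins 54 mm behind the grasp point. The pads swing forward as they close: fully open they stand 13 mm farther back than shut.
Start: joints at [-1.161, 0.241, 0.005, 1.335, 0, 1.571], TCP at [0.199, -0.459, 0.304] pointing down, gripper open.
Joint ranges: [-2.72, 2.72], [-1.05, 1.87], [-1.09, 1.28], [-1.99, 2.15], [-1.42, 1.44], [-3.14, 3.14]. Speed limits (rad/s): [2.79, 2.79, 3.14, 3.14, 3.14, 3.14].

INTERFACE

Orientations are given as a unit quaternion [x, y, z, w].
In Python, from workcell import readout, camera, get_calibration, order, bot gives the robot as it stands.
- The arm moves only by the tool send_rows, never from a script. Its argument "moves" is a list of rows, each a list of 3 entries, a list of its own where there are three numbers: the shift along the tool's x, y, z in mm, then the turn, a rotation vector about the tool's x, y, z in rad, then the finger opening in mm, from 0 to 85.4. In form: [[[dx, dy, dz], [ax, ay, az], grip], ...]. A call has 1 to 12 rows; each row is the pose to reach, as a shift and turn from the pose measured when the call began, along the tool's axes at that moment; what a row does not reach only later rows make up. A row lasts 1/12 s, in which the tool goes at most 41.7 mm and 7.16 degrees, less where a joint would pass 70% of its speed; a pose out of reach is approached as far as the arm can. A call with a gripper value outside its range is refused whole. The fingers move at their own pace and stop on an object; the grip force is fixed at half the most. Time passes only in rows, so rows that repeat a pose let the fingers close. It gives the time, the measured TCP pose, the force and the opening at its end, in the units of the state.
- readout.get_obs(): the state, without advancing time (a new reading comes with each control period).
- camera(name): name is "scene" or "top" or "wrist"; returns the picture (480x640x3 uint8, red, green, blue); there is no depth.
- get_calibration(name): a dict with "fx", "fy", "cx", "cy" (pixels), "k1" (the pictures are not rectified: a ray, as slopes to the right and down, at radius r is drawn at 1 + k1 r^2 times it, then the intrinsics apply), "R" (3x3) and "t" (3): a world point X has camera coordinates R X + t. Camera axes: x right, y down, z forward; pixel columns grow to the right and rows downward; lengths in m; the calibration is good to about 2 mm. A picture is of the moment at which its call begins: read the wrist's pose just before it. get_calibration takes no time and is no camera call; for the wrist camera it gives the pose at the moment of the call.
- order.job_done(): hands the job in, once; it reports no verdict.
The state is a dict: "clock": time; "joint_pos": joint angles; "joint_vel": joint speeds; "tau": joint torques, N m; "eef_pos": TCP position; "tool_rot": TCP orientation; "ft_force": force on the tool from outside, world axes, zero at the start; "ft_torque": the same for the moment, N m; "grip_width": finger opening in m.
Only numpy, scipy, OpenCV 4.12 (cv2) and the standard library are available. Lean on these libraries where they do the work, as an engineer would, in place of code of your own. Each camera call takes 0.05 s, during which the arm holds its last target. There are 200 camera calls.

## Working session

There is one attempt and no reset: what is moved stays moved. The work goes in short steps, Python scripts to look and compute and a tool call to move; the robot and the scene stay as the last step left them, time stands still between calls to the robot, and variables do not carry over. Pictures are saved under pics/ and viewed, about 8 in all and at most 12, crops included, and the job is handed in when it is done.

Besides the shell and the picture viewer there is one more tool, called after "Call:" as name(argument=value, ...), one argument or row to a line, values as JSON. send_rows: Moves the arm, as the interface text tells. Its arguments: {"type":"object","properties":{"moves":{"type":"array","items":{"type":"array"}}},"required":["moves"]}

```bash
ls; mkdir -p pics; python3 - <<'E'
from workcell import readout,camera,get_calibration,bot
import cv2,numpy as np
o=readout.get_obs();print({k:np.round(v,4) for k,v in o.items()},bot.tips_ahead)
ims=[]
for n in("scene","top"):
    i=camera(n)[:,:,::-1];cv2.imwrite(f"pics/{n}0.png",i);c=get_calibration(n);print(n,c)
E
```

```text
pics
{'clock': np.float64(0.0), 'joint_pos': array([-1.161 ,  0.2414,  0.0037,  1.3352,  0.    ,  1.5708]), 'joint_vel': array([ 0.0002, -0.0003, -0.0018, -0.0005, -0.0002,  0.0005]), 'tau': array([-1.30000e-03, -3.72312e+01,  2.52411e+01,  1.69000e-02,
       -1.00000e-04, -0.00000e+00]), 'eef_pos': array([ 0.199 , -0.4582,  0.303 ]), 'tool_rot': array([ 9.791e-01,  2.035e-01, -2.000e-04, -1.000e-03]), 'ft_force': array([ 0.3244, -0.04  , -0.8892]), 'ft_torque': array([ 0.0233, -0.0262,  0.0056]), 'grip_width': np.float64(0.0852)} 0.0726
scene {'fx': 453.92294636945996, 'fy': 453.92294636945996, 'cx': 317.04807551369555, 'cy': 243.8956211358943, 'k1': 0.008825819884163125, 'R': array([[-0.89076755, -0.45438664, -0.00812106],
       [-0.34262765,  0.68320344, -0.64485607],
       [ 0.29856232, -0.57163436, -0.76426088]]), 't': array([0.44138496, 0.17986912, 0.78314691])}
top {'fx': 507.7791073444431, 'fy': 507.7791073444431, 'cx': 319.60661969334217, 'cy': 243.17397507284784, 'k1': -0.011826845520568254, 'R': array([[-0.01945461, -0.99961571, -0.01974733],
       [-0.98243229,  0.02277927, -0.18522389],
       [ 0.18560254,  0.01579696, -0.98249791]]), 't': array([0.03847527, 0.46249496, 0.99687134])}
```

View pics/scene0.png

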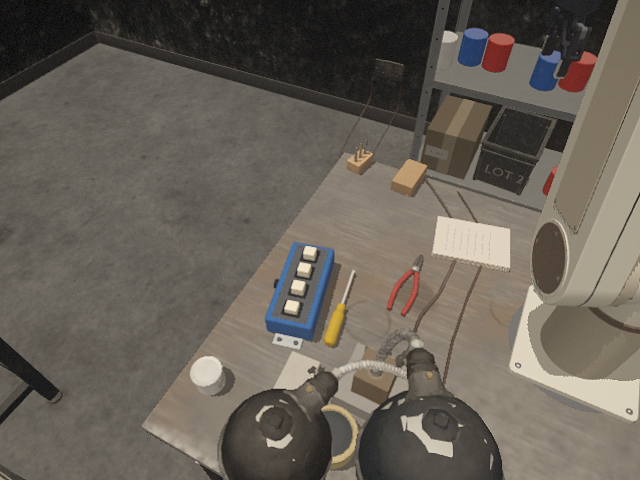

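View pics/top0.png

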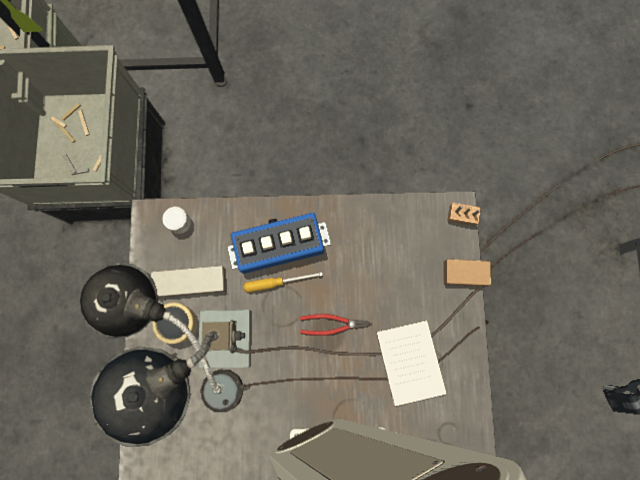

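The scene picture shows the box with its keys at about (310,254), (304,270), (298,288) and (291,307). In the top picture they are at (248,248), (267,243), (286,239) and (306,233). The lamps are on the left, well to the side. Next I'll triangulate the keys.

```bash
cat > h.py <<'E'
import cv2,numpy as np
def und(c,px):
    K=np.array([[c['fx'],0,c['cx']],[0,c['fy'],c['cy']],[0,0,1.]])
    return cv2.undistortPoints(np.array(px,float).reshape(-1,1,2),K,np.array([c['k1'],0,0,0.]))[:,0]
def tri(cs,ps):
    """ps: list per view of (n,2); least squares crossing of rays, returns pts, residual"""
    out=[]
    for pts in zip(*[und(c,p) for c,p in zip(cs,ps)]):
        A=[];b=[]
        for c,(u,v) in zip(cs,pts):
            R=np.array(c['R']);t=np.array(c['t']);C=-R.T@t;d=R.T@[u,v,1];d/=np.linalg.norm(d)
            P=np.eye(3)-np.outer(d,d);A.append(P);b.append(P@C)
        A=np.vstack(A);b=np.hstack(b);x=np.linalg.lstsq(A,b,rcond=None)[0]
        out.append([*x,np.linalg.norm(A@x-b)])
    return np.array(out)
def plane(c,px,z):
    R=np.array(c['R']);t=np.array(c['t']);C=-R.T@t
    d=np.c_[und(c,px),np.ones(len(px))]@R
    return C+d*((z-C[2])/d[:,2])[:,None]
def blobs(im,roi,vmin,amin,amax):
    """im BGR; bright low-sat blobs within roi x0,y0,x1,y1"""
    x0,y0,x1,y1=roi;h=cv2.cvtColor(im,cv2.COLOR_BGR2HSV)[y0:y1,x0:x1]
    m=((h[...,2]>vmin)&(h[...,1]<90)).astype(np.uint8)
    n,l,s,c=cv2.connectedComponentsWithStats(m,connectivity=4)
    return [(c[i]+[x0,y0],s[i]) for i in range(1,n) if amin<s[i,4]<amax]
E
python3 - <<'E'
from h import *
from workcell import get_calibration as g
a=cv2.imread('pics/scene0.png');b=cv2.imread('pics/top0.png')
A=blobs(a,(265,240,340,325),200,30,300);B=blobs(b,(236,222,317,262),200,30,300)
for q in A+B:print(np.round(q[0],1),q[1])
A=sorted(A,key=lambda q:-q[0][1]);B=sorted(B,key=lambda q:q[0][0])
if len(A)==len(B)==4:
    pa=[q[0] for q in A];pb=[q[0] for q in B]
    print(np.round(tri([g('scene'),g('top')],[pa,pb]),4));print(np.round(plane(g('top'),pb,.065),4))
E
```

```text
[309.3 250.3] [39  6 12 10 90]
[303.7 267.1] [33 22 13 11 98]
[297.7 284.8] [ 26  40  14  11 109]
[291.3 305.2] [ 20  60  14  11 117]
[304.5 232.2] [64  5 10 12 98]
[285.2 237. ] [44 10 11 11 96]
[265.9 241.7] [25 14 11 12 99]
[247.1 247. ] [ 6 20 11 11 96]
[[4.552e-01 1.749e-01 6.060e-02 3.000e-04]
 [4.640e-01 1.359e-01 6.580e-02 7.000e-04]
 [4.729e-01 9.700e-02 6.590e-02 6.000e-04]
 [4.817e-01 5.820e-02 6.640e-02 6.000e-04]]
[[0.4546 0.1742 0.065 ]
 [0.4647 0.1362 0.065 ]
 [0.4735 0.0972 0.065 ]
 [0.4824 0.0583 0.065 ]]
```

Triangulation puts the leftmost key (y≈0.175) at 60.6 mm and the other three at about 66 mm, with 40 mm spacing, so the leftmost key looks latched. Before approaching I'll check where the lamps stand and work out the move.

```bash
cat >> h.py <<'E'
from scipy.spatial.transform import Rotation as Ro
def plan(o,target,psi):
    """shift (mm) and turn (rad) in tool axes to reach TCP target, pointing down, tool y at yaw psi"""
    R=Ro.from_quat(o['tool_rot']).as_matrix();y=np.array([np.cos(psi),np.sin(psi),0]);z=np.array([0,0,-1.])
    G=np.c_[np.cross(y,z),y,z]
    return np.round(R.T@(np.array(target)-o['eef_pos'])*1000,1),np.round(Ro.from_matrix(R.T@G).as_rotvec(),3)
E
python3 - <<'E'
from h import *
from workcell import get_calibration as g,readout
cs=[g('scene'),g('top')]
print(np.round(tri(cs,[[[276,440],[428,440],[320,385],[421,360]],[[118,298],[138,397],[150,308],[180,374]]]),3))
o=readout.get_obs()
print(plan(o,[.43,.12,.26],.223))
E
```

```text
[[0.349 0.396 0.147 0.002]
 [0.185 0.332 0.199 0.005]
 [0.327 0.324 0.182 0.003]
 [0.222 0.257 0.221 0.005]]
(array([ 442.2, -438.2,   43.9]), array([-2.000e-03, -1.000e-03, -1.384e+00]))
```

Call:
send_rows(
  moves=[
    [[220,-220,10],[0,0,-0.69],0],
    [[220,-220,10],[0,0,-0.69],0],
    [[220,-220,10],[0,0,-0.69],0],
    [[220,-220,10],[0,0,-0.69],0],
    [[220,-220,10],[0,0,-0.69],0],
    [[220,-220,10],[0,0,-0.69],0],
    [[220,-220,10],[0,0,-0.69],0],
    [[220,-220,10],[0,0,-0.69],0],
    [[330,-330,30],[0,0,-1.0],0],
    [[330,-330,30],[0,0,-1.0],0],
    [[330,-330,30],[0,0,-1.0],0],
    [[330,-330,30],[0,0,-1.0],0],
  ],
)

```text
clock: 1.1
eef_pos: [0.3704, -0.0214, 0.2733]
tool_rot: [0.761, 0.649, 0.0, -0.001]
ft_force: [0.4, 0.2, -0.5]
grip_width: 0.0
```

```bash
python3 - <<'E'
from h import *
from workcell import readout
o=readout.get_obs();print(o['clock'],o['eef_pos'],o['joint_pos']);print(plan(o,[.43,.12,.26],.223))
E
```

```text
1.1 [ 0.37036195 -0.02143873  0.27327838] [-0.05921989  0.00298086 -0.35167965  1.21706261  0.002247    1.66899361]
(array([149. ,  36.7,  13.6]), array([-0.001, -0.002, -0.38 ]))
```

Call:
send_rows(
  moves=[
    [[149,37,14],[0,0,-0.38],0],
    [[149,37,14],[0,0,-0.38],0],
    [[149,37,14],[0,0,-0.38],0],
    [[149,37,14],[0,0,-0.38],0],
    [[149,37,14],[0,0,-0.38],0],
    [[149,37,14],[0,0,-0.38],0],
    [[149,37,14],[0,0,-0.38],0],
    [[149,37,14],[0,0,-0.38],0],
  ],
)

```text
clock: 1.77
eef_pos: [0.4296, 0.1189, 0.2594]
tool_rot: [0.625, 0.781, 0.0, -0.001]
ft_force: [0.4, 0.2, -1.0]
grip_width: 0.0
```

```bash
python3 - <<'E'
from h import *
from workcell import readout,get_calibration as g,camera
o=readout.get_obs();print(o['clock'],o['eef_pos'],o['ft_force']);c=g('wrist')
im=camera('wrist')[:,:,::-1];cv2.imwrite('pics/w1.png',im);import json
json.dump({k:np.array(v).tolist() for k,v in c.items()},open('w1.json','w'))
K=np.array([[.4552,.1749,.0606],[.464,.1359,.0658],[.4729,.097,.0659],[.4817,.0582,.0664]])
q=K@c['R'].T+c['t'];print(q[:,:2]/q[:,2:]*c['fx']+[c['cx'],c['cy']])
print(plan(o,[.4548,.1745,.165],.223))
E
```

```text
1.7667 [0.42963791 0.11890769 0.25942283] [ 0.3920955   0.2422811  -0.96878631]
[[376.38165904 162.0611788 ]
 [375.27524181 221.2274183 ]
 [373.45070667 275.3288458 ]
 [371.73022172 325.61618698]]
(array([48.5, 36.9, 94.5]), array([-0.001, -0.002, -0.002]))
```

View pics/w1.png

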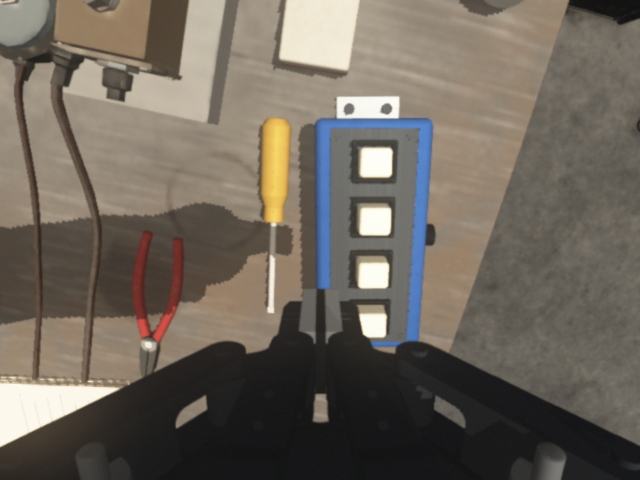

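The wrist view shows the keys at about (376,162), (375,219), (373,272) and (371,321), matching the projections. I'll move above the left key and take a second wrist view as a height check.

Call:
send_rows(
  moves=[
    [[48.5,37,85],[0,0,0],0],
    [[48.5,37,85],[0,0,0],0],
    [[48.5,37,85],[0,0,0],0],
    [[48.5,37,85],[0,0,0],0],
    [[48.5,37,85],[0,0,0],0],
    [[48.5,37,85],[0,0,0],0],
  ],
)

```text
clock: 2.32
eef_pos: [0.4554, 0.1733, 0.1757]
tool_rot: [0.626, 0.78, 0.001, -0.001]
ft_force: [-0.4, 0.4, -0.1]
grip_width: -0.0
```

```bash
python3 - <<'E'
from h import *
import json
from workcell import readout,get_calibration as g,camera
o=readout.get_obs();print(o['clock'],o['eef_pos'],o['ft_force']);c=g('wrist')
im=camera('wrist')[:,:,::-1];cv2.imwrite('pics/w2.png',im)
c1=json.load(open('w1.json'))
for q in blobs(cv2.imread('pics/w1.png'),(330,130,420,340),150,200,3000):print('w1',q[0],q[1],plane(c1,[q[0]],.066))
K=np.array([[.4552,.1749,.0606],[.464,.1359,.0658]])
q=K@c['R'].T+c['t'];print(q[:,:2]/q[:,2:]*c['fx']+[c['cx'],c['cy']])
print(plan(o,[.4552,.1747,.0608+.0726],.223))
E
```

```text
2.3167 [0.45536577 0.17334393 0.17572235] [-0.44593853  0.42596506 -0.10043901]
w1 [375.48140704 161.97386935] [ 29  17  34  31 995] [[0.45384085 0.17518742 0.066     ]]
w1 [374.48080808 219.66464646] [ 29  74  33  32 990] [[0.46317441 0.13691148 0.066     ]]
w1 [372.83016878 272.73945148] [ 28 127  31  32 948] [[0.4719842  0.09883778 0.066     ]]
w1 [372.82233503 321.0393401 ] [ 29 176  28  32 788] [[0.48178618 0.06169285 0.066     ]]
[[321.96964277 269.44050454]
 [322.19465359 345.36443845]]
(array([ 1.3,  0.1, 42.3]), array([ 0.   , -0.002, -0.004]))
```

View pics/w2.png

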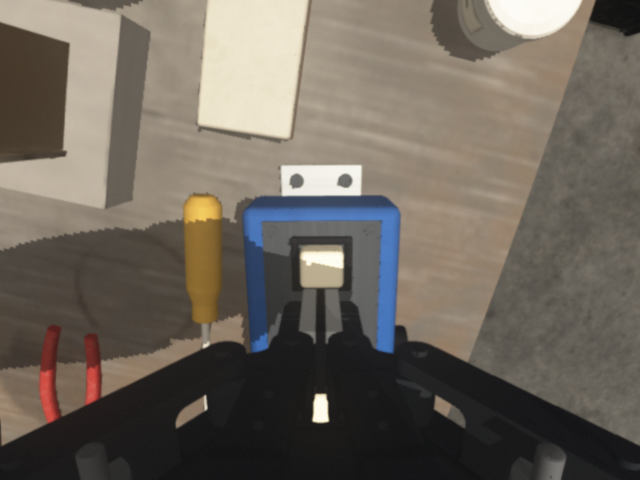

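Second wrist view: the left key sits straight ahead of the closed fingertips, at about (322,268). I'll come down with care and check the force at each step.

Call:
send_rows(
  moves=[
    [[1.3,0,25],[0,0,0],0],
    [[1.3,0,25],[0,0,0],0],
    [[1.3,0,25],[0,0,0],0],
    [[1.3,0,25],[0,0,0],0],
  ],
)

```text
clock: 2.7
eef_pos: [0.4558, 0.1745, 0.1525]
tool_rot: [0.626, 0.78, 0.002, -0.0]
ft_force: [0.5, -0.6, 0.1]
grip_width: 0.0004
```

```bash
python3 - <<'E'
from h import *
from workcell import readout,bot
o=readout.get_obs();print(o['eef_pos'],o['ft_force'],bot.tips_ahead)
print(plan(o,[.4552,.1747,.0608+.0726],.223))
E
```

```text
[0.45575575 0.17446902 0.15250311] [ 0.52811802 -0.6372235   0.08621642] 0.0726
(array([ 0.3, -0.5, 19.1]), array([ 0.003, -0.002, -0.005]))
```

Call:
send_rows(
  moves=[
    [[0,0,6],[0,0,0],0],
    [[0,0,6],[0,0,0],0],
    [[0,0,6],[0,0,0],0],
    [[0,0,6],[0,0,0],0],
  ],
)

```text
clock: 3.03
eef_pos: [0.4559, 0.1745, 0.1468]
tool_rot: [0.626, 0.78, 0.002, -0.0]
ft_force: [0.4, 0.4, 0.0]
grip_width: 0.0002
```

Call:
send_rows(
  moves=[
    [[0,0,5],[0,0,0],0],
    [[0,0,5],[0,0,0],0],
    [[0,0,5],[0,0,0],0],
    [[0,0,5],[0,0,0],0],
  ],
)

```text
clock: 3.37
eef_pos: [0.4558, 0.1745, 0.1416]
tool_rot: [0.626, 0.78, 0.002, -0.0]
ft_force: [-0.8, -0.5, 0.2]
grip_width: -0.0001
```

Call:
send_rows(
  moves=[
    [[0,0,3],[0,0,0],0],
    [[0,0,3],[0,0,0],0],
    [[0,0,3],[0,0,0],0],
    [[0,0,3],[0,0,0],0],
  ],
)

```text
clock: 3.7
eef_pos: [0.4558, 0.1745, 0.1386]
tool_rot: [0.626, 0.78, 0.002, -0.0]
ft_force: [-0.1, -0.4, -0.7]
grip_width: -0.0002
```

Call:
send_rows(
  moves=[
    [[0,0,2.5],[0,0,0],0],
    [[0,0,2.5],[0,0,0],0],
    [[0,0,2.5],[0,0,0],0],
    [[0,0,2.5],[0,0,0],0],
  ],
)

```text
clock: 4.03
eef_pos: [0.4557, 0.1745, 0.136]
tool_rot: [0.626, 0.78, 0.002, -0.0]
ft_force: [-0.1, -0.2, -0.8]
grip_width: 0.0005
```

Call:
send_rows(
  moves=[
    [[0,0,2],[0,0,0],0],
    [[0,0,2],[0,0,0],0],
    [[0,0,2],[0,0,0],0],
    [[0,0,2],[0,0,0],0],
  ],
)

```text
clock: 4.37
eef_pos: [0.4557, 0.1745, 0.134]
tool_rot: [0.626, 0.78, 0.002, -0.0]
ft_force: [0.9, -1.1, 0.2]
grip_width: 0.0
```

Call:
send_rows(
  moves=[
    [[0,0,1.5],[0,0,0],0],
    [[0,0,1.5],[0,0,0],0],
    [[0,0,1.5],[0,0,0],0],
    [[0,0,1.5],[0,0,0],0],
  ],
)

```text
clock: 4.7
eef_pos: [0.4559, 0.1746, 0.1327]
tool_rot: [0.626, 0.78, 0.002, -0.0]
ft_force: [0.1, -0.3, 1.7]
grip_width: 0.0005
```

First contact is at a tip height of about 60.5 mm, so this is the latched key. Now I'll press it to the bottom.

Call:
send_rows(
  moves=[
    [[0,0,2],[0,0,0],0],
    [[0,0,3.5],[0,0,0],0],
    [[0,0,4],[0,0,0],0],
    [[0,0,4],[0,0,0],0],
  ],
)

```text
clock: 5.03
eef_pos: [0.4559, 0.1746, 0.1295]
tool_rot: [0.626, 0.78, 0.002, 0.0]
ft_force: [-2.3, -0.4, 9.5]
grip_width: 0.0002
```

The force is 9.5 N with the tip at 56.9 mm, which is the hard stop at the bottom. Now I'll lift away.

Call:
send_rows(
  moves=[
    [[0,0,-10],[0,0,0],0],
    [[0,0,-30],[0,0,0],0],
    [[0,0,-60],[0,0,0],0],
    [[0,0,-90],[0,0,0],0],
    [[-50,0,-130],[0,0,0],0],
    [[-90,0,-150],[0,0,0],0],
    [[-130,0,-150],[0,0,0],0],
    [[-170,0,-150],[0,0,0],0],
    [[-210,0,-150],[0,0,0],0],
    [[-250,0,-150],[0,0,0],0],
    [[-250,0,-150],[0,0,0],0],
    [[-250,0,-150],[0,0,0],0],
  ],
)

```text
clock: 6.03
eef_pos: [0.5102, -0.0737, 0.2783]
tool_rot: [0.628, 0.778, 0.002, 0.0]
ft_force: [0.0, 0.3, 0.2]
grip_width: -0.0001
```

```bash
python3 - <<'E'
from h import *
from workcell import get_calibration as g,camera,readout
P=[]
for n,roi,k in(('scene',(265,240,340,325),lambda q:-q[0][1]),('top',(236,222,317,262),lambda q:q[0][0])):
    im=camera(n)[:,:,::-1].copy();cv2.imwrite(f'pics/{n}1.png',im)
    B=sorted(blobs(im,roi,200,30,300),key=k);P.append([q[0] for q in B]);print(np.round(P[-1],1).tolist())
    d=cv2.absdiff(im,cv2.imread(f'pics/{n}0.png')).max(2);print(n,(d>40).sum())
if len(P[0])==len(P[1])==4:print(np.round(tri([g('scene'),g('top')],P),4))
print(readout.get_obs()['eef_pos'],readout.get_obs()['ft_force'])
E
```

```text
[[291.3, 303.7], [297.7, 284.8], [303.6, 267.1], [309.3, 250.4]]
scene 23458
[[246.5, 246.6], [265.9, 241.9], [285.1, 237.0], [304.5, 232.3]]
top 62613
[[0.455  0.1751 0.0658 0.0005]
 [0.4638 0.1361 0.066  0.0005]
 [0.4729 0.0972 0.0659 0.0005]
 [0.4817 0.0582 0.066  0.0005]]
[ 0.50939001 -0.07040088  0.27816579] [ 0.11675393 -0.69726751 -0.18923528]
```

View pics/top1.png

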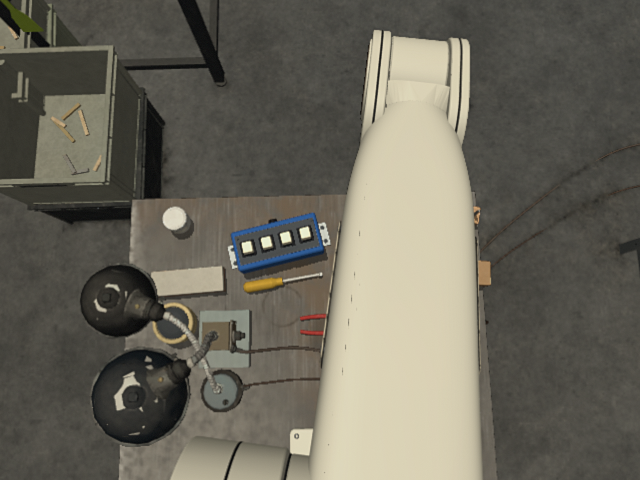

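All four keys now measure 65.8 to 66.0 mm. The top view shows them at (247,247) to (305,232), the visible loose things unmoved, and the arm clear of the box, so I'm handing in.

```bash
python3 -c "
from workcell import order;print(order.job_done())"
```

```text
the job is handed in; nothing more can be done
None
```

The latched key was the leftmost one in the row (y ≈ 0.175 m). I pressed it to the bottom, it came back up, and I handed the job in after about 6 s on the robot's clock.

- **Finding it:** the scene and top cameras together put the leftmost key at 60.6 mm and the other three at about 66 mm. A slow descent with shut fingers felt nothing at 63 mm and first met the key at about 60.5 mm, as a latched key should. I touched no other key.
- **Pressing it:** the fingertips reached 56.9 mm with 9.5 N, which is the hard stop, and then lifted straight off.
- **Last checks:** all four keys measured 65.8–66.0 mm, and the arm stood clear with no contact force beyond noise.
- **Bystanders:** the screwdriver, whetstone and tin look unmoved in the last top view. The arm mostly hid the punch and cork blocks there, so I could not check those two fully, but nothing was felt in any force reading near them.
- **Inconclusive check:** a single wrist view did not settle the key heights, because the fingers were in the way and the view was oblique. I relied on the two fixed cameras and the touch instead.

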